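Index a mitre guide one hole to the left by its pull ring

ROBOT

A 7-joint arm with a two-finger parallel gripper is mounted at the origin on a cart in front of the work surface, level with it; the furniture and walls round the work are solid. World frame = base frame: x ahead of the robot, y to its left, z up, the work surface at z = 0. Lengths are in mm, angles in rad, forces in N, time in s.
With the tool pointing down it reaches from about 350 to 900 mm from the base axis. Payload 19.9 kg.
Tool frame: the origin (TCP) lies at the very end of the fingers, on their centre line; the grasp point (between the pads) lies 19 mm behind it; z points along the fingers, y is the line along which they close (so a half turn about z gives the same grasp; the last joint's range is limited). The gripper opens to 94 mm and grips with 3 to 60 N. Pads are 16 mm wide; open, the fingers measure 119 mm over their backs; the gripper's body (75 mm by 177 mm) begins 78 mm behind the grasp point.
Start: joints at [-0.042, 0.417, -0.01, 1.614, 0.005, 1.111, -0.053], TCP at [624.979, 0.002, 205.425] pointing down, gripper open.
Joint ranges: [-2.81, 2.81], [-0.39, 2.02], [-1.27, 1.25], [0.06, 2.57], [-1.19, 4.33], [0.19, 2], [-2.82, 2.82]. Speed limits (rad/s): [1.89, 1.89, 2.39, 2.39, 3.01, 3.01, 3.01].

INTERFACE

Orientations are given as [roll, pitch, yaw] about the fixed x, y, z axes, in that order (R = Rz(yaw) Ry(pitch) Rx(roll)).
In Python, from bench import telemetry, vision, workorder gives the robot as it stands. The module is installed in compiled form; this text tells all that it offers.
- The arm moves only by the tool carry_out, never from a script. Its argument "commands" is a list of rows, each an object with "turn": the turn, a rotation vector about the tool's x, y, z in degrees, a list of three; "dp": the shift along the tool's x, y, z in mm, a list of three; "fingers": the opening in per cent of the stroke, from 0 (shut) to 100 (fully open). A call has 1 to 5 rows; each row shifts and turns the commanded pose from where the row before left it, along the tool's axes as they then stand; what a row does not reach is not made up. A row lasts 1/12 s, in which the tool goes at most 41.7 mm and 7.16 degrees, less where a joint would pass 70% of its speed; a pose out of reach is approached as far as the arm can. A call is refused whole if a number of a shift passes 41.7 or a number of a turn 7.16, either way. A call with a gripper value outside its range is refused whole. The fingers move at their own pace and stop on an object; "grip_force" is the grip in N (left out, the last holds). Time passes only in rows, so rows that do not move let the fingers close. It gives the time, the measured TCP pose, the force, the opening and the grip force at its end, in the units of the state.
- telemetry.get_obs(): the state, without advancing time (a new reading comes with each control period).
- vision.camera(name): name is "scene" or "side" or "wrist"; returns the picture (480x640x3 uint8, blue, green, red); there is no depth.
- vision.camera_params(name): a dict with "fx", "fy", "cx", "cy" (pixels), "distortion" ([k1, k2, p1, p2, k3] as OpenCV has them; the pictures are not rectified), "extrinsics" (4x4, takes a point from camera to world coordinates). Camera axes: x right, y down, z forward; pixel columns grow to the right and rows downward; lengths in mm; the calibration is good to about 2 mm. A picture is of the moment at which its call begins: read the wrist's pose just before it. camera_params takes no time and is no camera call; for the wrist camera it gives the pose at the moment of the call.
- workorder.sign_off(): hands the job in; it is judged then, once.
The state is a dict: "t": time; "joint_positions": joint angles; "qd": joint speeds; "joint_efforts": joint torques, N m; "ee_pos": TCP position; "ee_rot": TCP orientation; "contact_force": force on the tool from outside, world axes, zero at the start; "torque": the same for the moment, N m; "opening": finger opening in mm; "grip_force": force on a finger pad.
Only numpy, scipy, OpenCV 4.12 (cv2) and the standard library are available. Lean on these libraries where they do the work, as an engineer would, in place of code of your own. Each camera call takes 0.05 s, during which the arm holds its last target. There are 200 camera calls.

TASK

The swing arm of the small mitre guide is locked square by a spring pin with a pull ring on top. Reach through the ring with a fingertip (or both closed together), lift the pin out of its hole with the finger hooked under the ring - do not pinch the ring - swing the arm one hole to the left as seen from the ring end of the guide, let the pin spring fully home in that hole, and draw the finger out. Leave the batten lying on the bed of the guide and the tools round about where they are.

Things in the scene. Friction and masses are not known exactly. Their poses are not given: they have to be found in the camera images.
- mitre_guide: Small sawing guide fixed to the worktop, about 225 mm deep, 270 wide: plywood foot 12 mm thick, curved steel index plate on its front half, grey bed (66 x 220 mm, top 46 mm up) with an aluminium fence (86 mm up) on its back half. Origin: on the arm's vertical pivot axis, level with the worktop. x from the guide's front to its back, y to its left seen from the front, z up.
- swing_arm (a joint): Turn of the swing arm about the pivot (rad): 0 at the start (square, pin in the middle hole); positive = its front end goes to the left seen from the guide's front (clockwise from above). Index holes at -0.785, -0.393, 0, 0.393, 0.785. With the pin up it swings on a light friction (about 1 N at the ring) and stays where it is left.
- index_pin (a joint): Rise of the spring index pin (m): 0 = fully home in a hole; from 0.010 its round tip is clear of the plate and the arm is free to swing; stop at 0.017. The spring presses down with about 5 N at 0, 9 N at the stop. Let go between holes, the tip rides on the plate (reads 0.010) and snaps in once the arm comes within about 3 mm of a hole's middle.
- ring_rim: Frame of the index pin and of the outside of its pull ring; rises and swings with them. Origin: on the pin's vertical axis, 135 mm in front of the pivot; with the pin home, 24 mm above the worktop. x level from the pin along the arm to the pivot, y to the arm's left, z up. The pin slides in a dark barrel 22 mm across on the arm, its top 64 mm above the worktop.
- ring_centre (a point): Middle of the pull ring's opening. Round wire 6 mm thick, ring 44 mm inside, 56 outside, rigid on the pin; foot 75 mm above the worktop. It leans back to the bed (crown 41 mm further back and 29 mm higher than its foot), so a finger pointing along x of ring_rim and down, 35 degrees from straight down, passes squarely through; 25 to 45 also goes. 35 mm beyond it are free. Axes as ring_rim.
- ring_crown (a point): Top of the pull ring (centre of its wire), 25 mm from ring_centre along the ring's plane; a finger through the ring lifts against the underside of the wire here. A tilted finger that is raised straight up draws back in the ring until it meets the wire, so reach 20 mm or more through it. Axes as ring_rim.
- next_hole (a point): Mouth of the next hole to the left of the one where the pin stands at the start: here the pin has to go. One of five 11 mm holes, 22.5 degrees apart on a circle of 135 mm radius about the pivot, in the 12 mm steel index plate, whose top is 24 mm above the worktop. Fixed; axes as mitre_guide.
- pivot (a point): Pivot axis of the swing arm at the height of the arm's top (36 mm). The arm is a grey bar 36 mm wide that runs from here under the bed's edge to the front; it carries two pairs of upright rods (a saw runs between them) up to 128 mm high, the front pair 52 mm in front of the pivot. Axes as mitre_guide.
- stock_centre (a point): Centre of the loose pine batten, 250 x 36 x 30 mm, lying on the bed along the fence, between the two pairs of rods; it stays where it is.
- pencil: red pencil, 166 x 8 x 8 mm, loose on the worktop, stays where it is. Origin: middle of its underside.
- hammer: claw hammer lying flat, 294 x 148 x 28 mm, loose on the worktop, stays where it is. Origin: middle of its underside.
- tape_measure: orange tape measure, 32 x 93 x 64 mm, loose on the worktop, stays where it is. Origin: middle of its underside.
- stubby: stubby screwdriver with a green handle, 130 x 23 x 21 mm, loose on the worktop, stays where it is. Origin: middle of its underside.
- offcut: short wood offcut, 42 x 80 x 36 mm, loose on the worktop, stays where it is. Origin: middle of its underside.
- pliers: pliers with red grips, 185 x 36 x 14 mm, loose on the worktop, stays where it is. Origin: middle of its underside.
- sanding_block: sanding block, black over grey, 110 x 58 x 30 mm, loose on the worktop, stays where it is. Origin: middle of its underside.

How it is judged (in metres and radians):
On the way, in this order (a step that is already met when the one before it is completed fails the run):
1. the pin is lifted out of the middle hole by its ring (value of joint index_pin above 0.0115 m and value of joint swing_arm between -0.2 and 0.2 rad and contact force between the fingers and index_pin above 1 N), for 0.1 s.
2. the arm is swung to the left, towards the next hole (value of joint swing_arm above 0.3 rad).
At the end, for the whole second after the job is handed in: The swing arm reads 22.5 degrees to the left within 1.7 degrees and is at rest, the index pin is home in that hole within 2 mm, and the batten lies where it lay, within 15 mm (value of joint swing_arm between 0.3627 and 0.4227 rad and value of joint index_pin below 0.002 m and velocity of joint swing_arm between -0.02 and 0.02 rad/s and distance of stock_centre from where it was at the start of the episode below 0.015 m); the robot touches nothing.
It fails at once if the ring is pinched: a finger presses on the outside of its wire while the pin is raised (contact force between the fingers and ring_rim above 3 N and value of joint index_pin above 0.004 m).
It fails at once if the batten on the bed is moved more than 15 mm or lifted (distance of stock_centre from where it was at the start of the episode above 0.015 m).
It fails at once if a tool or offcut round about is moved more than 25 mm or lifted (distance of any of pencil, hammer, tape_measure, stubby, offcut, pliers, sanding_block from where it was at the start of the episode above 0.025 m).
It also fails if it takes over 45 s, if anything falls off the work surface, if the arm or the gripper's body presses on something with over 40 N, if the wrist force passes 120 N, or if a joint passes its speed limit or range.

## Working session

There is one attempt and no reset: what is moved stays moved. The work goes in short steps, Python scripts to look and compute and a tool call to move; the robot and the scene stay as the last step left them, time stands still between calls to the robot, and variables do not carry over. Pictures are saved under pics/ and viewed, at most 10 in all, crops included, and the job is handed in when it is done.

Besides the shell and the picture viewer there is one more tool, called after ">>>" as name(argument=value, ...) on one line, values as JSON. carry_out: Moves the arm, as the interface text tells. Its arguments: {"type":"object","properties":{"commands":{"type":"array","items":{"type":"object","properties":{"turn":{"type":"array","items":{"type":"number"}},"dp":{"type":"array","items":{"type":"number"}},"fingers":{"type":"number"}}}},"grip_force":{"type":"number"}},"required":["commands"]}

```bash
mkdir -p pics; cat > h.py <<'E'
import numpy as np, cv2
from bench import telemetry, vision, workorder
def snap(n,f):
    p=vision.camera_params(n); im=vision.camera(n); cv2.imwrite('pics/'+f,im)
    np.savez('pics/'+f+'.npz',K=np.array([[p['fx'],0,p['cx']],[0,p['fy'],p['cy']],[0,0,1.]]),d=np.array(p['distortion'],float),E=np.array(p['extrinsics'],float)); return im
def L(f): z=np.load('pics/'+f+'.npz'); return z['K'],z['d'],z['E']
def ray(f,uv):
    K,d,E=L(f); q=cv2.undistortPoints(np.array([[uv]],float),K,d)[0,0]
    v=E[:3,:3]@[q[0],q[1],1]; return E[:3,3],v/np.linalg.norm(v)
def onz(f,uv,z):
    o,v=ray(f,uv); return o+v*(z-o[2])/v[2]
def tri(a,ua,b,ub):
    o,v=ray(a,ua);p,w=ray(b,ub)
    s=np.linalg.lstsq(np.c_[v,-w],p-o,rcond=None)[0]
    x,y=o+v*s[0],p+w*s[1]; return (x+y)/2,np.linalg.norm(x-y)
def proj(f,P):
    K,d,E=L(f); T=np.linalg.inv(E)
    return cv2.projectPoints(np.array(P,float).reshape(-1,3),cv2.Rodrigues(T[:3,:3])[0],T[:3,3],K,d)[0][:,0]
E
python3 - <<'E'
from h import *
for n in ['scene','side']:
    snap(n,n+'0.png'); print(n,L(n+'0.png')[2].round(2).tolist())
print(telemetry.get_obs())
E
```

```text
scene [[0.73, -0.52, 0.44, -66.52], [-0.68, -0.55, 0.49, -811.82], [-0.01, -0.66, -0.75, 1104.3], [0.0, 0.0, 0.0, 1.0]]
side [[0.97, -0.12, 0.22, 208.41], [-0.26, -0.52, 0.81, -1192.26], [0.02, -0.84, -0.54, 802.49], [0.0, 0.0, 0.0, 1.0]]
{'t': 0.1, 'joint_positions': array([-0.04150984,  0.41789964, -0.01032172,  1.61411077,  0.00469265,
        1.11065496, -0.05299817]), 'qd': array([-0.00109298, -0.0003399 ,  0.0007067 , -0.00300565,  0.00091476,
        0.00041309, -0.00083775]), 'joint_efforts': array([ 7.74739638e-04, -8.52578259e+01,  6.39427956e-01, -4.26696110e+01,
       -4.89651540e-02,  1.64374465e-02, -7.34272044e-05]), 'ee_pos': array([6.24674815e+02, 9.23046554e-03, 2.04898224e+02]), 'ee_rot': array([-3.14054624e+00,  6.89800078e-05,  1.57082986e+00]), 'contact_force': array([-0.03005246,  0.3888097 ,  1.00016932]), 'torque': array([ 0.00287079, -0.06755937,  0.00740899]), 'grip_force': 0.0, 'opening': 94.22737101716244}
```

View pics/scene0.png

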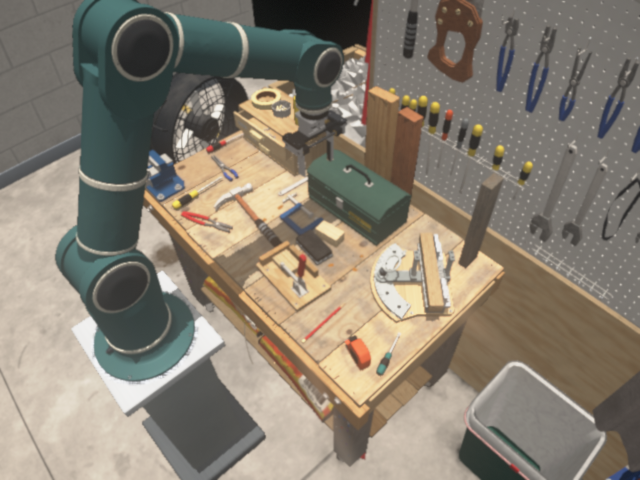

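View pics/side0.png

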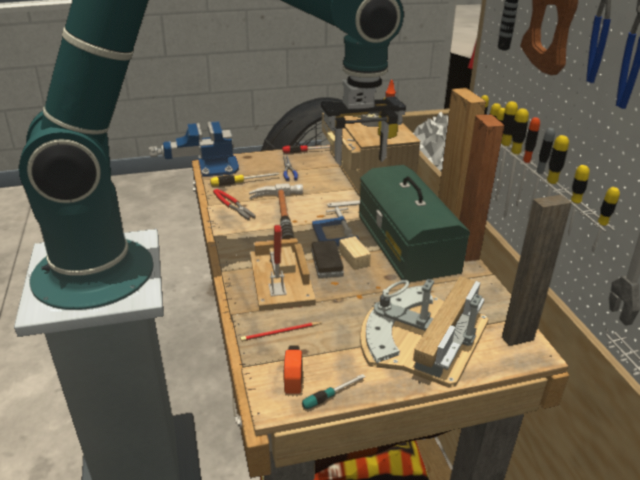

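The mitre guide is at about (410,275) in the scene view and about (425,325) in the side view. The ring is at its front, towards the robot and the toolbox. I'll enlarge both.

```bash
python3 - <<'E'
from h import *
a=cv2.imread('pics/scene0.png')[215:335,350:470]; b=cv2.imread('pics/side0.png')[265:390,350:500]
a=cv2.resize(a,(400*1,400),interpolation=3); b=cv2.resize(b,(480-80,int(125*400/150)),interpolation=3)
b=cv2.copyMakeBorder(b,0,400-b.shape[0],0,0,0)
cv2.imwrite('pics/z0.png',cv2.hconcat([a,b]))
print(onz('scene0.png',(410,275),30),onz('side0.png',(425,325),30))
E
```

```text
[ 639.80280174 -365.67938081   30.        ] [ 645.10549445 -380.24930799   30.        ]
```

View pics/z0.png

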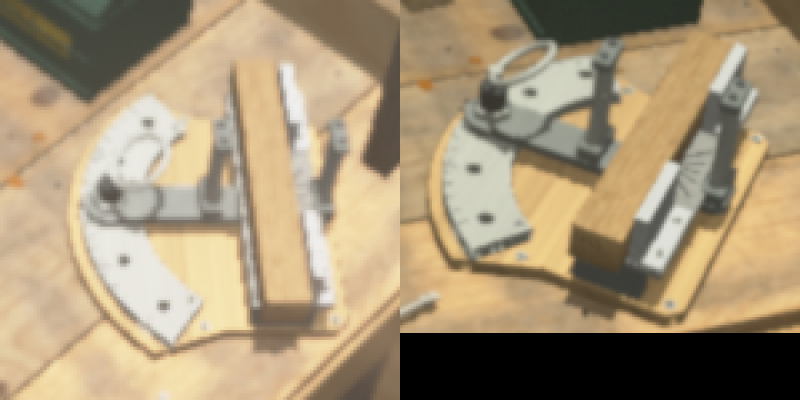

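The crops show the barrel at the plate edge, with the ring leaning back towards the bed. Left as seen from the ring end is up in the scene crop, towards the toolbox. I'll fit the guide pose from the visible holes at z=24.

```bash
cat >> h.py <<'E'
from scipy.optimize import least_squares
def G(p,X):
    c,s=np.cos(p[2]),np.sin(p[2]); X=np.array(X,float).reshape(-1,3)
    return np.c_[p[0]+c*X[:,0]-s*X[:,1],p[1]+s*X[:,0]+c*X[:,1],X[:,2]]
def hole(k,z=24,r=135): a=k*np.pi/8; return [-r*np.cos(a),r*np.sin(a),z]
E
python3 - <<'E'
from h import *
S=lambda u,v:(350+(u+.5)/400*120-.5,215+(v+.5)/400*120-.5)
D=lambda u,v:(350+(u-400+.5)/400*150-.5,265+(v+.5)/333*125-.5)
obs=[('scene0.png',hole(2),S(148,122)),('scene0.png',hole(-1),S(123,260)),('scene0.png',hole(-2),S(164,306)),('scene0.png',hole(0,64),S(104,181)),
('side0.png',hole(2),D(586,63)),('side0.png',hole(1),D(530,92)),('side0.png',hole(-2),D(486,218)),('side0.png',hole(0,64),D(492,85))]
f=lambda p:np.concatenate([proj(a,G(p,X))[0]-u for a,X,u in obs])
r=least_squares(f,[680,-380,-.3]); print(r.x,r.fun.reshape(-1,2).round(1).tolist())
print(tri('scene0.png',S(104,181),'side0.png',D(492,85)), tri('scene0.png',S(148,122),'side0.png',D(586,63)),tri('scene0.png',S(164,306),'side0.png',D(486,218)))
p=r.x;print('pin',G(p,hole(0)),'ringc',G(p,[-135+20.5,0,89.5+3]),'next',G(p,hole(1)))
E
```

```text
[ 680.09660808 -406.66055961   -0.75939545] [[-0.4, -0.7], [0.4, -0.5], [0.1, -0.8], [2.2, -0.9], [-1.1, 3.5], [-1.0, -0.4], [-0.4, -0.4], [0.1, -1.1]]
(array([ 584.11455334, -305.84739543,   53.35684442]), np.float64(3.6411495613296925)) (array([ 671.31471952, -279.29695054,   36.84474326]), np.float64(7.684780590382472)) (array([ 544.97700229, -410.77112978,   22.74445916]), np.float64(2.1377703644145343))
pin [[ 582.18753909 -313.71533806   24.        ]] ringc [[ 597.05521253 -327.82924207   92.5       ]] next [[ 625.2090196  -283.32219319   24.        ]]
```

The fit residuals are 1–2 px and the poses are plausible. Next I'll check for obstacles (toolbox corner, red clamp handle) and plan the standoff pose.

```bash
cat >> h.py <<'E'
from scipy.spatial.transform import Rotation as R
def pose(p,q,depth,lift=0,tilt=35,rc=(20.5,89.5)):
    "tip 'depth' beyond ring centre; q swing; returns pos,Rot with tool y in the lean plane"
    a=p[2]-q; g=np.array([np.cos(a),np.sin(a),0]); t=np.radians(tilt)
    z=np.sin(t)*g-np.cos(t)*np.array([0,0,1]); y=np.cos(t)*g+np.sin(t)*np.array([0,0,1]); x=np.cross(y,z)
    c=np.array([p[0],p[1],0])+g*(rc[0]-135)+[0,0,rc[1]+lift]
    return c+depth*z,R.from_matrix(np.c_[x,y,z])
def delta(tp,tR,o=None):
    o=o or telemetry.get_obs(); r=R.from_euler('xyz',o['ee_rot'])
    return r.inv().apply(tp-o['ee_pos']),np.degrees((r.inv()*tR).as_rotvec())
P0=[680.1,-406.7,-.7594]
E
python3 - <<'E'
from h import *
print('box',tri('scene0.png',(408,206),'side0.png',(464,240)),tri('scene0.png',(310,163),'side0.png',(362,185)))
print('boxbase', onz('scene0.png',(374,243),0),onz('side0.png',(411,277),0))
print('clamp',tri('scene0.png',(303,257),'side0.png',(278,228)))
for d in (-70,25):
  tp,tR=pose(P0,0,d); print(d,tp,delta(tp,tR))
o=telemetry.get_obs(); r=R.from_euler('xyz',o['ee_rot']);tp,tR=pose(P0,0,-70)
print('after-turn dp',tR.inv().apply(tp-o['ee_pos']), r.as_matrix().round(2))
a=cv2.imread('pics/scene0.png');t=np.linspace(0,6.28,40)
E
```

```text
box (array([ 789.02401689, -222.70658352,  101.67731033]), np.float64(12.588511760992587)) (array([687.6915234 , 117.15767291,  91.0225514 ]), np.float64(34.334914479159316))
boxbase [ 672.07991193 -199.10185366    0.        ] [ 695.948009   -188.51402932    0.        ]
clamp (array([ 389.8325326 , -214.231083  ,  187.16304827]), np.float64(3.3347182359746244))
-70 [ 567.93995187 -300.22533388  146.8406431 ] (array([-300.22865634,  -56.68412491,   58.13763813]), array([-33.33630327, -13.25685287,  42.13491528]))
25 [ 607.45860957 -337.74079464   69.02119889] (array([-337.74007406,  -17.08531267,  135.91827589]), array([-33.33630327, -13.25685287,  42.13491528]))
after-turn dp [-256.80607035  102.31876488  142.51959043] [[-0.  1. -0.]
 [ 1.  0. -0.]
 [-0. -0. -1.]]
```

>>> carry_out(commands=[{"dp": [0,-28,-30],"turn": [0,0,0],"fingers": 0},{"dp": [0,-28,-30],"turn": [0,0,0],"fingers": 0},{"dp": [-37,0,0],"turn": [0,0,0],"fingers": 0},{"dp": [-37,0,0],"turn": [0,0,0],"fingers": 0},{"dp": [-37,0,0],"turn": [0,0,0],"fingers": 0}], grip_force=20)

```text
t: 0.52
ee_pos: [568.7, -112.0, 266.1]
ee_rot: [3.141, 0.0, 1.572]
contact_force: [0.3, -0.7, 0.7]
opening: 64.2
grip_force: 0.0
```

>>> carry_out(commands=[{"dp": [-38,0,0],"turn": [0,0,0],"fingers": 0},{"dp": [-38,0,0],"turn": [0,0,0],"fingers": 0},{"dp": [-38,0,0],"turn": [0,0,0],"fingers": 0},{"dp": [-38,0,0],"turn": [0,0,0],"fingers": 0},{"dp": [-38,0,0],"turn": [0,0,0],"fingers": 0}])

```text
t: 0.93
ee_pos: [568.5, -302.8, 265.2]
ee_rot: [-3.141, -0.0, 1.571]
contact_force: [0.2, 0.2, 0.0]
opening: 31.1
grip_force: 0.0
```

>>> carry_out(commands=[{"dp": [0,0,0],"turn": [-4.2,-1.7,5.3],"fingers": 0},{"dp": [0,0,0],"turn": [-4.2,-1.7,5.3],"fingers": 0},{"dp": [0,0,0],"turn": [-4.2,-1.7,5.3],"fingers": 0},{"dp": [0,0,0],"turn": [-4.2,-1.7,5.3],"fingers": 0}])

```text
t: 1.27
ee_pos: [568.6, -301.6, 265.3]
ee_rot: [2.829, 0.06, 1.183]
contact_force: [0.1, -0.7, -1.0]
opening: 4.2
grip_force: 0.0
```

>>> carry_out(commands=[{"dp": [0,0,0],"turn": [-4.2,-1.7,5.3],"fingers": 0},{"dp": [0,0,0],"turn": [-4.2,-1.7,5.3],"fingers": 0},{"dp": [0,0,0],"turn": [-4.2,-1.7,5.3],"fingers": 0},{"dp": [0,0,0],"turn": [-4.2,-1.7,5.3],"fingers": 0},{"dp": [0,0,0],"turn": [0,0,0],"fingers": 0}])

```text
t: 1.68
ee_pos: [567.5, -300.8, 264.0]
ee_rot: [2.574, 0.023, 0.859]
contact_force: [-0.7, -0.6, 0.2]
opening: 0.4
grip_force: 0.0
```

```bash
python3 - <<'E'
from h import *
tp,tR=pose(P0,0,-70); o=telemetry.get_obs(); print(o['t'],o['ee_pos'],o['opening'],o['contact_force'],o['joint_positions'].round(2)); print(delta(tp,tR))
snap('wrist','w1.png')
E
```

```text
1.6833 [ 567.49830797 -300.80668234  263.98451418] 0.3998150251811802 [-0.70526564 -0.59077128  0.18189858] [ 0.04  0.13  0.31  1.99  0.36  0.53 -0.63]
(array([  3.47462586, -63.0372545 ,  98.67852384]), array([-2.41867564, -0.3977915 ,  3.01082275]))
```

View pics/w1.png

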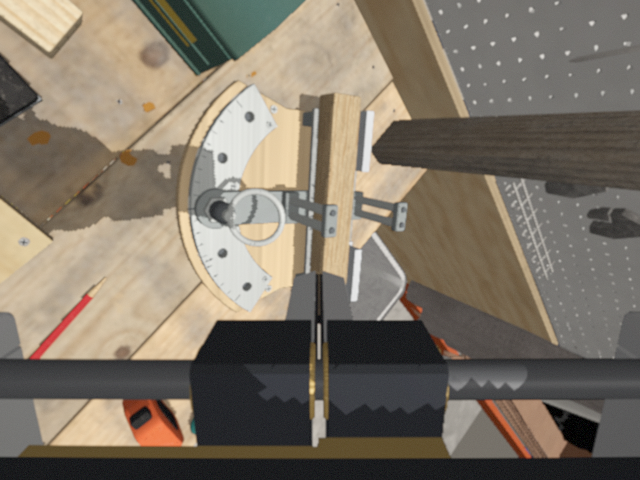

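The wrist view shows the ring opening centred at about (259,217), and holes at (249,117), (222,158), (220,255) and (247,287). I'll refine the pose with these and fit the ring's outline.

```bash
python3 - <<'E'
from h import *
w='w1.png'
obs=[(hole(2),(249,117)),(hole(1),(222,158)),(hole(-1),(220,255)),(hole(-2),(247,287))]
f=lambda p:np.concatenate([proj(w,G(p,X))[0]-u for X,u in obs])
r=least_squares(f,P0); print(r.x,r.fun.reshape(-1,2).round(1).tolist())
p=r.x
for dx in (20.5,23.5): print(dx,proj(w,G(p,[-135+dx,0,89.5])),proj(w,G(p,[-135+dx+20.5,0,104])),proj(w,G(p,[-135+dx-20.5,0,75])))
print(tri(w,(259,217),'side0.png',(350+.375*(524-400),265+.375*63)))
print('expected',G(p,[-114.5,0,89.5]))
for q in(p,): tp,tR=pose(q,0,-60); print(tp,delta(tp,tR))
E
```

```text
[ 679.5466918  -407.46867026   -0.77129458] [[-0.2, 0.2], [-0.4, 0.5], [1.5, -1.1], [-1.1, 0.3]]
20.5 [[254.83670723 218.45071231]] [[281.25058133 220.28309241]] [[228.55461198 216.62918328]]
23.5 [[257.78092037 218.30385585]] [[284.08255974 220.12782526]] [[231.60901634 216.49061365]]
(array([ 600.50270734, -329.41928309,   89.60975892]), np.float64(1.597564386704944))
expected [[ 597.44917676 -327.65483672   89.5       ]]
[ 572.77361339 -303.66566595  138.64912266] (array([  4.61755981, -62.97235724, 109.04775672]), array([-2.53184015, -0.83509488,  3.99764762]))
```

```bash
cat >> h.py <<'E'
P=[679.5,-407.5,-.7713]; RC=(23.5,89.5)
E
python3 - <<'E'
from h import *
tp,tR=pose(P,0,-55,rc=RC); print(tp,tR.inv().apply(tp-telemetry.get_obs()['ee_pos']),delta(tp,tR))
E
```

```text
[ 576.93478549 -307.78672958  134.55336244] [  1.56234637 -65.49859444 112.82206702] (array([  4.28556529, -60.24364899, 115.64455151]), array([-2.53183586, -0.83526727,  3.99790587]))
```

>>> carry_out(commands=[{"dp": [0,0,0],"turn": [-2.5,-0.8,4.0],"fingers": 0},{"dp": [0.5,-21,37],"turn": [0,0,0],"fingers": 0},{"dp": [0.5,-22,38],"turn": [0,0,0],"fingers": 0},{"dp": [0.5,-22,38],"turn": [0,0,0],"fingers": 0},{"dp": [0,0,0],"turn": [0,0,0],"fingers": 0}])

```text
t: 2.15
ee_pos: [573.3, -309.3, 132.1]
ee_rot: [2.543, 0.011, 0.802]
contact_force: [-2.2, 1.1, -1.4]
opening: 0.2
grip_force: 0.0
```

>>> carry_out(commands=[{"dp": [0,0,0],"turn": [0,0,0],"fingers": 0},{"dp": [0,0,0],"turn": [0,0,0],"fingers": 0}])

```text
t: 2.32
ee_pos: [577.9, -310.2, 143.0]
ee_rot: [2.53, 0.001, 0.801]
contact_force: [0.1, -0.6, 0.5]
opening: 0.6
grip_force: 0.0
```

```bash
python3 - <<'E'
from h import *
tp,tR=pose(P,0,-55,rc=RC); o=telemetry.get_obs(); print(o['t'],o['ee_pos'],o['opening'],o['contact_force'],o['joint_positions'].round(2)); print(delta(tp,tR))
snap('wrist','w2.png'); w='w2.png'
print(proj(w,G(P,[-135+23.5,0,89.5])),proj(w,G(P,[-135+44,0,104])),proj(w,G(P,[-132,0,75])))
E
```

```text
2.3167 [ 577.91060902 -310.1725532   143.03689902] 0.5808486742267166 [ 0.13657332 -0.57010827  0.48526327] [-0.05  0.35  0.43  2.1   0.6   0.2  -1.01]
(array([ 1.0384052 , -6.80341537,  5.59017287]), array([ 0.03463003, -0.01088947,  0.076106  ]))
[[308.04584515 253.07285033]] [[345.75723018 253.11892543]] [[270.36473547 253.02398525]]
```

View pics/w2.png

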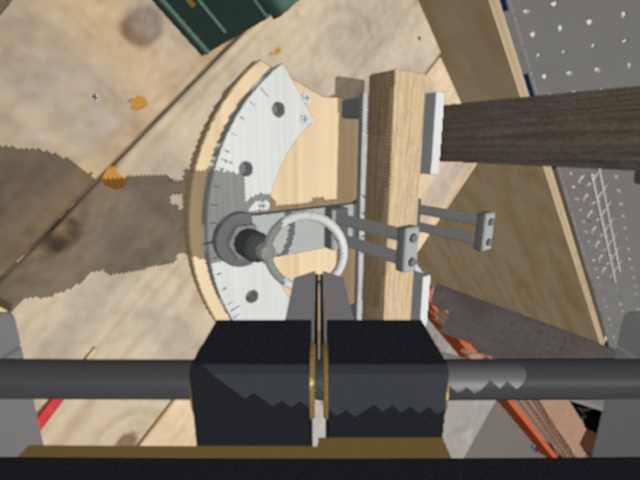

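The ring is centred at about (305,250), 3–4 px from the prediction. Joint 6 is at its limit (0.20), so I'll use a smaller tilt of 28°.

```bash
python3 - <<'E'
from h import *
w='w2.png'; o=telemetry.get_obs()
print('tcp px',proj(w,o['ee_pos']))
c=onz(w,(305,250),89.5); print('ring c',c,'pred',G(P,[-111.5,0,89.5]))
c2=tri(w,(305,250),'w1.png',(258.5,217)); print(c2)
g=lambda X:(R.from_euler('z',-P[2]).apply(X-np.array([P[0],P[1],0]))); print('in guide',g(c),g(c2[0]))
for t in (28,): 
  tp,tR=pose(P,0,-45,tilt=t,rc=RC); print(tp,tR.inv().apply(tp-o['ee_pos']),delta(tp,tR))
E
```

```text
tcp px [[319.43991702 288.44535617]]
ring c [ 599.5938246  -326.30328246   89.5       ] pred [[ 599.55393275 -329.77692536   89.5       ]]
(array([ 602.98233505, -335.53322133,   76.13453171]), np.float64(0.6955232830967367))
in guide [-113.89276242    2.51842696   89.5       ] [-105.02928877   -1.73746419   76.13453171]
[ 584.4063253  -315.0505146   129.23264168] [ 0.74818927  0.13845541 16.59676952] (array([ 0.72485194, -1.91565869, 16.48746667]), array([ 7.10621939, -0.08151438,  0.01463516]))
```

>>> carry_out(commands=[{"dp": [0,0,-6],"turn": [0,0,0],"fingers": 0},{"dp": [0,0,0],"turn": [7.1,0,0],"fingers": 0},{"dp": [0,0,0],"turn": [0,0,0],"fingers": 0},{"dp": [0,0,0],"turn": [0,0,0],"fingers": 0}])

```text
t: 2.7
ee_pos: [574.6, -310.6, 146.1]
ee_rot: [2.57, 0.004, 0.793]
contact_force: [-0.5, -0.3, -0.1]
opening: 0.3
grip_force: 0.0
```

```bash
cat >> h.py <<'E'
RC=(22.5,89.5); P=[679.5+1.4,-407.5+1.4,-.7713]
def rep(q,depth,lift=0,tilt=28,dyn=0):
    o=telemetry.get_obs(); tp,tR=pose(P,q,depth,lift,tilt,RC)
    print(round(o['t'],2),'pos',o['ee_pos'].round(1),'F',o['contact_force'].round(1),'j',o['joint_positions'].round(2),'dp',[v.round(1) for v in delta(tp,tR,o)])
E
python3 -c "
from h import *
rep(0,-40);rep(0,25)"
```

```text
2.7 pos [ 574.6 -310.6  146.1] F [-0.5 -0.3 -0.1] j [ 0.06  0.33  0.31  2.07  0.54  0.28 -0.93] dp [array([ 5.8, -1.8, 24.1]), array([ 4.7,  0.4, -0.2])]
2.7 pos [ 574.6 -310.6  146.1] F [-0.5 -0.3 -0.1] j [ 0.06  0.33  0.31  2.07  0.54  0.28 -0.93] dp [array([ 6.2, -7.2, 88.9]), array([ 4.7,  0.4, -0.2])]
```

>>> carry_out(commands=[{"dp": [5.5,0,0],"turn": [0,0,0],"fingers": 0},{"dp": [0,0,0],"turn": [2.5,0,0],"fingers": 0},{"dp": [0,-3,22],"turn": [0,0,0],"fingers": 0},{"dp": [0,0,0],"turn": [0,0,0],"fingers": 0}])

```text
t: 3.03
ee_pos: [583.8, -311.4, 121.2]
ee_rot: [2.618, 0.008, 0.795]
contact_force: [-1.7, 0.6, -1.1]
opening: 0.4
grip_force: 0.0
```

```bash
python3 -c "
from h import *
rep(0,-40,tilt=30);rep(0,25,tilt=30)
snap('wrist','w3.png');snap('side','s3.png')
a=cv2.imread('pics/w3.png')[150:450,150:450];b=cv2.imread('pics/s3.png')[240:390,330:480]
cv2.imwrite('pics/z3.png',cv2.hconcat([cv2.resize(a,(400,400)),cv2.resize(b,(400,400),interpolation=3)]))"
```

```text
3.03 pos [ 583.8 -311.4  121.2] F [-1.7  0.6 -1.1] j [ 0.13  0.39  0.24  2.03  0.47  0.3  -0.86] dp [array([-0.2,  4.1, -1. ]), array([-0. ,  0.5,  0. ])]
3.03 pos [ 583.8 -311.4  121.2] F [-1.7  0.6 -1.1] j [ 0.13  0.39  0.24  2.03  0.47  0.3  -0.86] dp [array([ 0.3,  4.2, 64. ]), array([-0. ,  0.5,  0. ])]
```

View pics/z3.png

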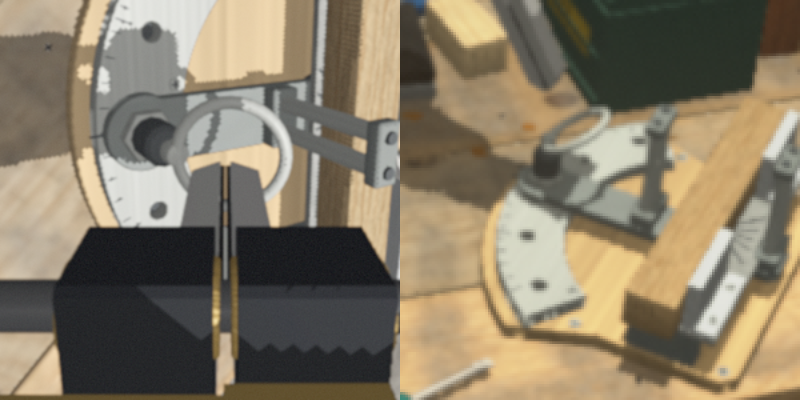

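The wrist crop shows the ring centre at about pixel (324,269), with the closed fingers just below and left of it. I'll compare with the predictions.

```bash
python3 -c "
from h import *
o=telemetry.get_obs();w='w3.png'
r=R.from_euler('xyz',o['ee_rot'])
print('tcp w,s',proj(w,o['ee_pos']),proj('s3.png',o['ee_pos']))
print('tip corners',proj(w,[o['ee_pos']+r.apply([sx*8,0,0]) for sx in(-1,1)]))
C=G(P,[-112.5,0,89.5]); print('pred ring',C,proj(w,C),proj('s3.png',C))
print(tri(w,(324,269),'s3.png',(399,287)))
print(tri(w,(324,269),'w2.png',(305,250)))
c=onz(w,(324,269),89.5);print(c)
for d in(0,25):
  print('axis at',d+60,proj(w,o['ee_pos']+r.apply([0,0,40+d])))
"
```

```text
tcp w,s [[318.65115142 289.71594279]] [[386.6819111 270.5328669]]
tip corners [[318.67252995 304.35415823]
 [318.62931583 274.76386058]]
pred ring [[ 600.23692767 -327.67985742   89.5       ]] [[325.003912   264.51343903]] [[396.451561   288.06848126]]
(array([ 601.02731703, -328.97608482,   91.82956128]), np.float64(7.277785794908457))
(array([ 593.60408816, -308.38779893,  117.04881096]), np.float64(2.026448921902497))
[ 597.79986081 -329.1754759    89.5       ]
axis at 60 [[318.60602301 264.98341602]]
axis at 85 [[318.58486072 253.38447194]]
```

>>> carry_out(commands=[{"dp": [-1,3,0],"turn": [0,0,0],"fingers": 0},{"dp": [0,0,15],"turn": [0,0,0],"fingers": 0},{"dp": [0,0,15],"turn": [0,0,0],"fingers": 0},{"dp": [0,0,10],"turn": [0,0,0],"fingers": 0},{"dp": [0,0,0],"turn": [0,0,0],"fingers": 0}])

```text
t: 3.55
ee_pos: [599.0, -328.2, 88.8]
ee_rot: [2.619, 0.008, 0.795]
contact_force: [-0.6, 0.4, -0.8]
opening: 0.2
grip_force: 0.0
```

```bash
python3 -c "
from h import *
rep(0,0,tilt=30)"
```

```text
3.55 pos [ 599.  -328.2   88.8] F [-0.6  0.4 -0.8] j [ 0.16  0.47  0.24  1.99  0.48  0.24 -0.87] dp [array([ 1.2,  0.8, -0.4]), array([-0. ,  0.5,  0. ])]
```

>>> carry_out(commands=[{"dp": [0,0,12],"turn": [0,0,0],"fingers": 0},{"dp": [0,0,12],"turn": [0,0,0],"fingers": 0},{"dp": [0,0,0],"turn": [1.5,0,0],"fingers": 0},{"dp": [0,0,0],"turn": [0,0,0],"fingers": 0}])

```text
t: 3.88
ee_pos: [608.0, -336.9, 69.9]
ee_rot: [2.644, 0.007, 0.795]
contact_force: [-0.8, -0.1, 0.8]
opening: 0.1
grip_force: 0.0
```

```bash
python3 -c "
from h import *
rep(0,25,tilt=30)"
```

```text
3.88 pos [ 608.  -336.9   69.9] F [-0.8 -0.1  0.8] j [ 0.23  0.52  0.17  1.95  0.48  0.25 -0.85] dp [array([ 1.2, -0.5,  2. ]), array([-1.5,  0.5, -0. ])]
```

>>> carry_out(commands=[{"dp": [0,3,2],"turn": [0,0,0],"fingers": 0},{"dp": [0,3,2],"turn": [0,0,0],"fingers": 0},{"dp": [0,2,1],"turn": [0,0,0],"fingers": 0},{"dp": [0,0,0],"turn": [0,0,0],"fingers": 0}])

```text
t: 4.22
ee_pos: [613.6, -342.3, 67.9]
ee_rot: [2.646, 0.008, 0.795]
contact_force: [-7.2, 7.1, 0.9]
opening: 0.3
grip_force: 5.2
```

```bash
python3 -c "
from h import *
rep(0,25,tilt=30);print(R.from_euler('xyz',telemetry.get_obs()['ee_rot']).inv().apply([0,0,1]))"
```

```text
4.22 pos [ 613.6 -342.3   67.9] F [-7.2  7.1  0.9] j [ 0.25  0.53  0.16  1.93  0.47  0.26 -0.84] dp [array([ 1.1, -6.4, -3.4]), array([-1.6,  0.5,  0. ])]
[-0.00782547  0.47575789 -0.87954147]
```

Touching the crown. Lifting straight up.

>>> carry_out(commands=[{"dp": [0,1.9,-3.5],"turn": [0,0,0],"fingers": 0},{"dp": [0,1.9,-3.5],"turn": [0,0,0],"fingers": 0},{"dp": [0,1.9,-3.5],"turn": [0,0,0],"fingers": 0},{"dp": [0,1.0,-1.8],"turn": [0,0,0],"fingers": 0},{"dp": [0,0,0],"turn": [0,0,0],"fingers": 0}])

```text
t: 4.63
ee_pos: [613.2, -342.0, 81.6]
ee_rot: [2.647, 0.008, 0.795]
contact_force: [-4.7, 5.5, -7.8]
opening: 0.4
grip_force: 5.7
```

```bash
python3 -c "
from h import *
rep(0,25,tilt=30)
snap('wrist','w4.png');snap('side','s4.png')
a=cv2.imread('pics/w4.png')[150:450,150:450];b=cv2.imread('pics/s4.png')[240:390,330:480]
cv2.imwrite('pics/z4.png',cv2.hconcat([cv2.resize(a,(400,400)),cv2.resize(b,(400,400),interpolation=3)]))"
```

```text
4.63 pos [ 613.2 -342.    81.6] F [-4.7  5.5 -7.8] j [ 0.26  0.51  0.14  1.93  0.47  0.29 -0.82] dp [array([  1.3, -12.5,   8.9]), array([-1.6,  0.5,  0. ])]
```

View pics/z4.png

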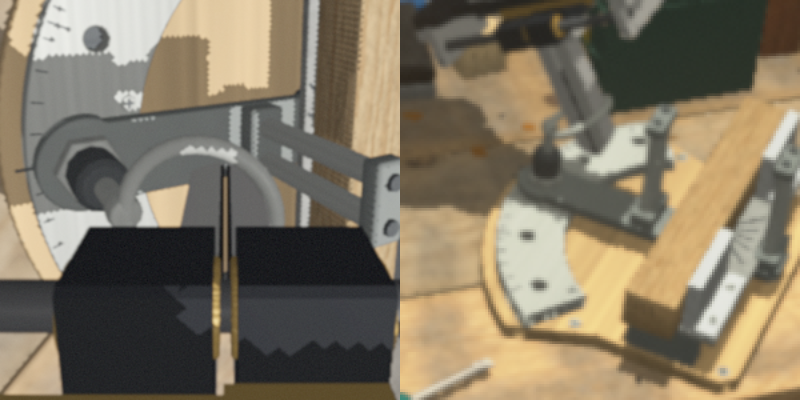

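The pin is raised: bare shaft shows below the ring foot and the spring load is about 8 N. I'll lift slightly more, then start the swing along the arc.

>>> carry_out(commands=[{"dp": [0,0.7,-1.3],"turn": [0,0,0],"fingers": 0},{"dp": [2.4,0,0],"turn": [0,-0.71,1.32],"fingers": 0},{"dp": [2.4,0,0],"turn": [0,-0.71,1.32],"fingers": 0},{"dp": [2.4,0,0],"turn": [0,-0.71,1.32],"fingers": 0},{"dp": [2.4,0,0],"turn": [0,-0.71,1.32],"fingers": 0}])

```text
t: 5.15
ee_pos: [619.7, -335.7, 82.5]
ee_rot: [2.646, 0.009, 0.689]
contact_force: [-5.9, 4.6, -8.9]
opening: 0.5
grip_force: 5.5
```

```bash
cat >> h.py <<'E'
def sw():
    o=telemetry.get_obs(); d=o['ee_pos'][:2]-P[:2]; r=R.from_euler('xyz',o['ee_rot']); z=r.apply([0,0,1])
    print('rad',np.hypot(*d).round(1),'swing',round(np.degrees(P[2]-np.arctan2(-d[1],-d[0])),1),'toolyaw',round(np.degrees(P[2]-np.arctan2(z[1],z[0])),1),'z',o['ee_pos'][2].round(1),'Ft',r.inv().apply(o['contact_force']).round(1),'Fz',o['contact_force'][2].round(1),'up',r.inv().apply([0,0,1]).round(3),'j',o['joint_positions'].round(2))
E
python3 -c "
from h import *
sw()"
```

```text
rad 93.3 swing 4.8 toolyaw 7.3 z 82.5 Ft [ -1.6 -10.7   4.3] Fz -8.9 up [-0.009  0.475 -0.88 ] j [ 0.15  0.53  0.23  1.9   0.46  0.34 -0.96]
```

>>> carry_out(commands=[{"dp": [2.4,0,0],"turn": [0,-0.71,1.32],"fingers": 0},{"dp": [2.4,0,0],"turn": [0,-0.71,1.32],"fingers": 0},{"dp": [2.4,0,0],"turn": [0,-0.71,1.32],"fingers": 0},{"dp": [2.4,0,0],"turn": [0,-0.71,1.32],"fingers": 0},{"dp": [2.4,0,0],"turn": [0,-0.71,1.32],"fingers": 0}])

```text
t: 5.57
ee_pos: [629.7, -328.2, 82.5]
ee_rot: [2.645, 0.008, 0.558]
contact_force: [-4.9, 3.4, -7.5]
opening: 0.5
grip_force: 5.5
```

>>> carry_out(commands=[{"dp": [2.4,0,0],"turn": [0,-0.71,1.32],"fingers": 0},{"dp": [2.4,0,0],"turn": [0,-0.71,1.32],"fingers": 0},{"dp": [2.4,0,0],"turn": [0,-0.71,1.32],"fingers": 0},{"dp": [2.4,0,0],"turn": [0,-0.71,1.32],"fingers": 0},{"dp": [0,0,0],"turn": [0,0,0],"fingers": 0}])

```text
t: 5.98
ee_pos: [639.2, -322.7, 82.6]
ee_rot: [2.643, 0.007, 0.455]
contact_force: [-2.8, 3.8, -8.1]
opening: 0.4
grip_force: 4.9
```

```bash
python3 -c "
from h import *
sw()
snap('wrist','w5.png');snap('side','s5.png')
a=cv2.imread('pics/w5.png')[130:430,150:450];b=cv2.imread('pics/s5.png')[240:390,330:480]
cv2.imwrite('pics/z5.png',cv2.hconcat([cv2.resize(a,(400,400)),cv2.resize(b,(400,400),interpolation=3)]))"
```

```text
rad 93.2 swing 19.2 toolyaw 20.4 z 82.6 Ft [-0.7 -8.   4.9] Fz -8.1 up [-0.007  0.478 -0.878] j [-0.01  0.59  0.34  1.81  0.42  0.47 -1.21]
```

View pics/z5.png

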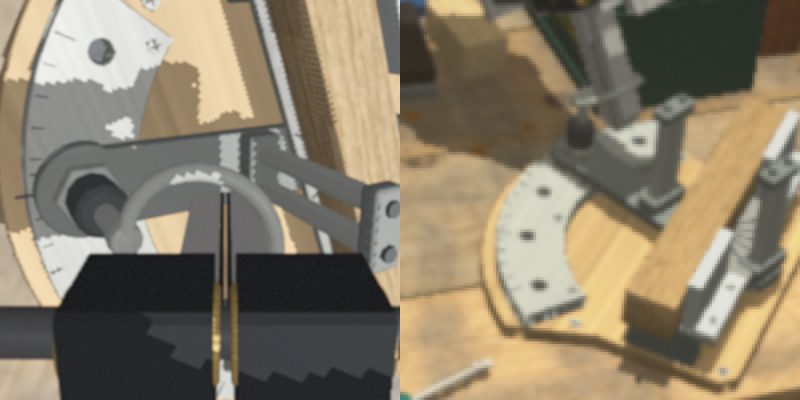

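The arm now stands about 20–20.9° over and the ring sits on the finger as before. I need about 1.8° more, then I'll lower it.

>>> carry_out(commands=[{"dp": [2.8,0,0],"turn": [0,-0.85,1.58],"fingers": 0},{"dp": [0,0,0],"turn": [0,0,0],"fingers": 0},{"dp": [0,-1.4,2.6],"turn": [0,0,0],"fingers": 0},{"dp": [0,-1.4,2.6],"turn": [0,0,0],"fingers": 0},{"dp": [0,0,0],"turn": [0,0,0],"fingers": 0}])

```text
t: 6.5
ee_pos: [641.5, -321.9, 76.7]
ee_rot: [2.643, 0.006, 0.426]
contact_force: [-0.9, 6.6, -6.5]
opening: 0.5
grip_force: 5.3
```

```bash
python3 -c "
from h import *
sw()"
```

```text
rad 93.0 swing 20.7 toolyaw 22.0 z 76.7 Ft [ 2.  -8.7  2.6] Fz -6.5 up [-0.006  0.478 -0.878] j [-0.02  0.61  0.35  1.8   0.42  0.48 -1.25]
```

>>> carry_out(commands=[{"dp": [0,-1.4,2.6],"turn": [0,0,0],"fingers": 0},{"dp": [0,-1.4,2.6],"turn": [0,0,0],"fingers": 0},{"dp": [0,0,0],"turn": [0,0,0],"fingers": 0}])

```text
t: 6.75
ee_pos: [642.1, -321.5, 71.0]
ee_rot: [2.643, 0.005, 0.426]
contact_force: [0.7, 7.9, -8.0]
opening: 0.6
grip_force: 5.4
```

```bash
python3 -c "
from h import *
sw()"
```

```text
rad 93.1 swing 21.2 toolyaw 21.9 z 71.0 Ft [ 4.  -9.8  3.7] Fz -8.0 up [-0.005  0.478 -0.878] j [-0.02  0.62  0.36  1.8   0.42  0.47 -1.25]
```

>>> carry_out(commands=[{"dp": [1.0,-1.4,2.6],"turn": [0,0,0],"fingers": 0},{"dp": [0,-2.5,1],"turn": [0,0,0],"fingers": 0},{"dp": [0,-2.5,1],"turn": [0,0,0],"fingers": 0},{"dp": [0,-2.5,0],"turn": [0,0,0],"fingers": 0},{"dp": [0,0,0],"turn": [0,0,0],"fingers": 0}])

```text
t: 7.17
ee_pos: [640.4, -317.7, 63.8]
ee_rot: [2.641, 0.005, 0.424]
contact_force: [-0.2, 0.4, -0.3]
opening: 0.3
grip_force: 0.0
```

```bash
python3 -c "
from h import *
sw(); rep(.393,25,tilt=28.5)
snap('side','s6.png');snap('wrist','w6.png')
a=cv2.imread('pics/w6.png')[130:430,150:450];b=cv2.imread('pics/s6.png')[240:390,330:480]
cv2.imwrite('pics/z6.png',cv2.hconcat([cv2.resize(a,(400,400)),cv2.resize(b,(400,400),interpolation=3)]))"
```

```text
rad 97.2 swing 21.2 toolyaw 22.0 z 63.8 Ft [-0.  -0.6 -0. ] Fz -0.3 up [-0.005  0.48  -0.877] j [-0.04  0.63  0.37  1.81  0.42  0.46 -1.27]
7.17 pos [ 640.4 -317.7   63.8] F [-0.2  0.4 -0.3] j [-0.04  0.63  0.37  1.81  0.42  0.46 -1.27] dp [array([ 2.3, -1.1, -4.9]), array([ 0.2, -0.2,  1. ])]
```

View pics/z6.png

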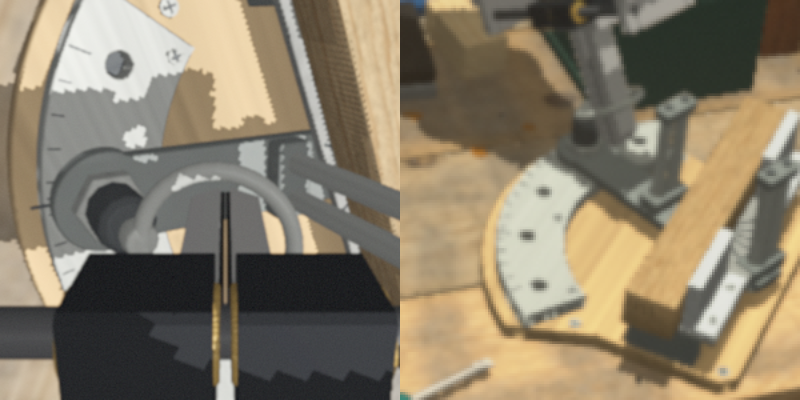

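The finger is free of force and the ring foot sits close on the barrel again, so the pin is home. I'll centre the finger and draw it out along its axis.

>>> carry_out(commands=[{"dp": [1.5,-0.5,0],"turn": [0,0,0],"fingers": 0},{"dp": [0,0,-12],"turn": [0,0,0],"fingers": 0},{"dp": [0,0,-12],"turn": [0,0,0],"fingers": 0},{"dp": [0,0,-12],"turn": [0,0,0],"fingers": 0}])

```text
t: 7.6
ee_pos: [634.6, -300.6, 96.4]
ee_rot: [2.641, 0.005, 0.424]
contact_force: [-0.2, 0.8, 0.3]
opening: 0.5
grip_force: 0.0
```

>>> carry_out(commands=[{"dp": [0,0,-20],"turn": [0,0,0],"fingers": 0},{"dp": [0,0,-25],"turn": [0,0,0],"fingers": 0},{"dp": [0,0,-25],"turn": [0,0,0],"fingers": 0},{"dp": [0,0,0],"turn": [0,0,0],"fingers": 0},{"dp": [0,0,0],"turn": [0,0,0],"fingers": 0}])

```text
t: 8.02
ee_pos: [621.9, -269.5, 158.8]
ee_rot: [2.641, 0.002, 0.425]
contact_force: [-0.3, 0.5, 0.6]
opening: 0.4
grip_force: 0.0
```

```bash
python3 -c "
from h import *
sw()
snap('side','s7.png');snap('wrist','w7.png')
print('pred next hole/barrel side',proj('s7.png',G(P,[hole(1,64),hole(2),hole(0)])),'wrist',proj('w7.png',G(P,[hole(1,64),hole(2),hole(0)])))
a=cv2.imread('pics/w7.png')[100:400,150:450];b=cv2.imread('pics/s7.png')[240:390,330:480]
cv2.imwrite('pics/z7.png',cv2.hconcat([cv2.resize(a,(400,400)),cv2.resize(b,(400,400),interpolation=3)]))"
```

```text
rad 148.8 swing 22.5 toolyaw 21.6 z 158.8 Ft [-0.1 -0.2 -0.8] Fz 0.6 up [-0.002  0.48  -0.877] j [-0.13  0.44  0.37  1.84  0.43  0.63 -1.28]
pred next hole/barrel side [[399.98317983 282.87844136]
 [419.27581606 291.52821666]
 [383.45421337 310.48633919]] wrist [[273.64391622 243.02591725]
 [265.98414954 168.65273825]
 [268.1103981  288.47846148]]
```

View pics/z7.png

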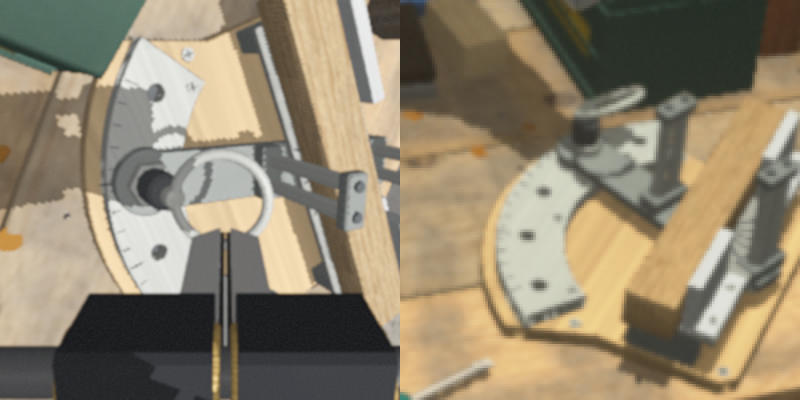

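The arm sits midway between the neighbouring holes (at (155,93) and (158,252) in the crop). The ring is as low on the barrel as at the start, and the finger is clear. Handing in.

```bash
python3 -c "
from h import *
print(workorder.sign_off())"
```

```text
the job is handed in; nothing more can be done
None
```

The job is handed in, with no verdict returned: the last pictures show the swing arm one hole to the left, the pin home in it, the finger clear of the ring, and the batten still on the bed; I did not measure the joint values or the batten's and tools' positions.

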